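Roll the kaleidoscope home

TASK

Lift the kaleidoscope out of its cradle, lay it across the plywood run on the blue line and let go. Then roll it along the run by pushing its side, over the low sill onto the yellow mark, feeling for the sprung felt pad (clamped somewhere along its rails) until it bears on it with a push of about 6 N, never over 8 N, held for about a second. Ease off slowly so that the spring does not throw it back, leave it at rest on the yellow mark, and leave the coaster and the pink toy alone.

Things in the scene. Friction and masses are not known exactly. Their poses are not given: they have to be found in the camera images.
- kaleidoscope_center (a point): The kaleidoscope: a smooth (friction about 0.35) blue tube with brass ends, 40 mm in diameter and 120 mm long, about 0.12 kg. This point is its centre (on its axis, half-way along). Its y axis runs along the tube. It stays where it is left on level ground but rolls on slopes over 6 degrees.
- cradle: Fixed plywood cradle: a 90 x 130 x 6 mm foot (x by y) with four 20 mm high posts at y = +-45 mm (10 mm wide, 12 to 24 mm from the middle in x) and a 15 mm high cross bar at each end. The tube starts lying in it along its y axis, centre 36 mm above the origin; for 35 mm either side of the middle its sides are free. Origin: centre of its underside, on the table.
- run: Fixed plywood run, 380 mm long (x) and 162 mm wide (y), flat floor 12 mm above the origin; side rails inside faces at y = +-75 mm, their tops 24 mm above the origin. Origin: centre of its underside, on the table. The tube is to roll towards the run's +x with its axis along the run's y. The blue line lies across the floor at x = -100 mm. The +x end carries the dock.
- dock: Fixed rails of the dock at the run's +x end, same axes as the run; origin on the run's floor, on its middle line. A pad unit (ramp, sill, yellow mark, sprung pad) is clamped on them, shifted by an unknown 0 to 60 mm towards +x: different each time, not read out, it does not slide in use. When the tube lies home on the yellow mark, leaning on the pad, its centre is at dock x = 0 plus that shift.
- sill_nearest (a point): Point fixed to the dock: top middle of the sill if the shift is 0 (really up to 60 mm further along +x). The wooden ramp starts at floor level 20 mm before the sill and is 4.5 mm high there; behind it the yellow mark (136 mm wide) falls back to floor level 22 mm further. Rolling the tube over the sill takes a push of under about 1.5 N.
- pad_nearest (a point): Point fixed to the dock: middle of the grey felt pad's face if the shift is 0 (really up to 60 mm further along +x). The pad is 120 mm wide, from 5 to 39 mm above the floor, on a spring of 2500 N/m without preload, with 10 mm of travel towards +x; 20 mm behind its face begins a fixed block, its top 46 mm (its brass screws 58 mm) above the floor.
- coaster: Bystander: flat basalt-grey ceramic tile coaster, 100 x 100 x 8 mm, loose on the table. Origin: centre of its underside.
- suction_toy: Bystander: pink silicone suction toy, 68 mm across, 82 mm high, loose. Origin: centre of its underside.

How it is judged:
By the outcome, as a careful person would: the job done as asked, in the order asked, and still so for the second after the job is handed in, with the robot touching nothing.
It also fails if it takes over 70 s, if anything falls off the work surface, if the arm or the gripper's body presses on something with over 40 N, if the wrist force passes 120 N, or if a joint passes its speed limit or range.

ROBOT

A 6-joint arm with a two-finger parallel gripper is mounted at the origin on the work surface. World frame = base frame: x ahead of the robot, y to its left, z up, the work surface at z = 0. Lengths are in mm, angles in degrees, forces in N, time in s.
With the tool pointing down it reaches from about 375 to 900 mm from the base axis. Payload 3.1 kg.
Tool frame: the origin (TCP) lies on the front face of the gripper's body, between the roots of the fingers; the fingertips stand 70 mm ahead of it and the grasp point (between the pads) lies 51 mm ahead of it; z points along the fingers, x is the direction in which the jaws open and shut, and the axes are right-handed (so a half turn about z gives the same grasp; the last joint's range is limited). The gripper opens to 87 mm and grips with 3 to 60 N. Pads are 19 mm wide; open, the fingers measure 117 mm over their backs; the gripper's body (75 mm by 190 mm) begins 51 mm behind the grasp point.
Start: joints at [63.742, 30.224, 82.088, -0, 67.689, -10.227], TCP at [172.562, 600.683, 292.248] pointing down, gripper open.
Joint ranges: [-176.69, 176.69], [-43.24, 126.21], [12.49, 139.97], [-82, 262], [0, 151.66], [-163.58, 163.58]. Speed limits (degrees/s): [159.86, 159.86, 180, 180, 180, 180].

INTERFACE

Orientations are given as [roll, pitch, yaw] about the fixed x, y, z axes, in that order (R = Rz(yaw) Ry(pitch) Rx(roll)).
In Python, from cell import * gives the robot as it stands.
- The arm moves only by the tool apply_moves, never from a script. Its argument "series" is a list of rows, each a list of 7 numbers: the shift along the tool's x, y, z in cm, then the turn, a rotation vector about the tool's x, y, z in degrees, then the finger opening in cm, from 0 to 8.7. In form: [[dx, dy, dz, rx, ry, rz, fingers], ...]. A call has 1 to 20 rows; each row shifts and turns the commanded pose from where the row before left it, along the tool's axes as they then stand; what a row does not reach is not made up. A row lasts 1/8 s, in which the tool goes at most 62.5 mm and 10.7 degrees, less where a joint would pass 70% of its speed; a pose out of reach is approached as far as the arm can. A call is refused whole if a number of a shift passes 6.25 or a number of a turn 10.7, either way. A call with a gripper value outside its range is refused whole. The fingers move at their own pace and stop on an object; "newtons" is the grip in N (left out, the last holds). Time passes only in rows, so rows that do not move let the fingers close. It gives the time, the measured TCP pose, the force and the opening at its end, in the units of the state.
- state(): the state, without advancing time (a new reading comes with each control period).
- camera(name): name is "scene" or "top"; returns a dict with "frame" (420x560x3 uint8, red, green, blue), "fx", "fy", "cx", "cy" (pixels), "D" ([k1, k2, p1, p2, k3] as OpenCV has them; the pictures are not rectified), "rvec" (rotation vector, rad) and "tvec" (3), from world to camera coordinates, as OpenCV has them. Camera axes: x right, y down, z forward; pixel columns grow to the right and rows downward; lengths in mm; the calibration is good to about 2 mm. A picture is of the moment at which its call begins. There is no depth.
- job_done(): hands the job in, once; it reports no verdict.
The state is a dict: "time": time; "joint_positions": joint angles; "qd": joint speeds; "joint_torque": joint torques, N m; "eef_pos": TCP position; "tool_rot": TCP orientation; "force": force on the tool from outside, world axes, zero at the start; "torque": the same for the moment, N m; "gripper_width": finger opening in mm.
Only numpy, scipy, OpenCV 4.12 (cv2) and the standard library are available. Lean on these libraries where they do the work, as an engineer would, in place of code of your own. Each camera call takes 0.05 s, during which the arm holds its last target.

## Working session

There is one attempt and no reset: what is moved stays moved. The work goes in short steps, Python scripts to look and compute and a tool call to move; the robot and the scene stay as the last step left them, time stands still between calls to the robot, and variables do not carry over. Pictures are saved under pics/ and viewed, and the job is handed in when it is done.

Besides the shell and the picture viewer there is one more tool, called after ">>>" as a command line: name --pt "numbers of a row" for each row, then --argument value for the rest. apply_moves: Moves the arm, as the interface text tells. Its arguments: {"type":"object","properties":{"series":{"type":"array","items":{"type":"array","items":{"type":"number"}}},"newtons":{"type":"number"}},"required":["series"]}

```bash
mkdir -p pics; ls
python3 - <<'E'
from cell import *
import cv2
print(state())
for n in("scene","top"):
    c=camera(n); cv2.imwrite(f"pics/{n}0.png",c["frame"][:,:,::-1]); print({k:v for k,v in c.items() if k!="frame"})
E
```

```text
pics
{'time': 0.0, 'joint_positions': array([ 6.37417661e+01,  3.02776798e+01,  8.21530229e+01, -1.21657645e-03,
        6.76872222e+01, -1.02270521e+01]), 'qd': array([ 0.01921708,  0.05588891, -0.05804268,  0.00189961,  0.05623513,
       -0.03782348]), 'joint_torque': array([-6.87588963e-04, -4.40051007e+01, -1.76589417e+01,  6.33712811e-02,
        5.82104770e-02, -1.60516965e-04]), 'eef_pos': array([172.32712007, 600.20199533, 291.30391978]), 'tool_rot': array([-1.79980169e+02,  1.16250970e-01,  7.39693014e+01]), 'force': array([-0.10027755, -0.51202534, -0.18997593]), 'torque': array([-0.01808123, -0.01003796, -0.01459095]), 'gripper_width': 86.7602405882945}
{'fx': 442.37544507753205, 'fy': 442.37544507753205, 'cx': 287.5619174870637, 'cy': 202.8611130187805, 'D': array([0.03779698, 0.        , 0.        , 0.        , 0.        ]), 'rvec': array([ 2.52443756,  0.65516778, -0.18919396]), 'tvec': array([-465.62310656, -236.73908573, 1463.15929597])}
{'fx': 524.5653324865974, 'fy': 524.5653324865974, 'cx': 281.0018435025789, 'cy': 204.33274917796072, 'D': array([-0.1600454,  0.       ,  0.       ,  0.       ,  0.       ]), 'rvec': array([ 2.14254418, -2.12513282,  0.21562906]), 'tvec': array([ -76.57577586,  554.81591003, 1355.1776599 ])}
```

View pics/scene0.png

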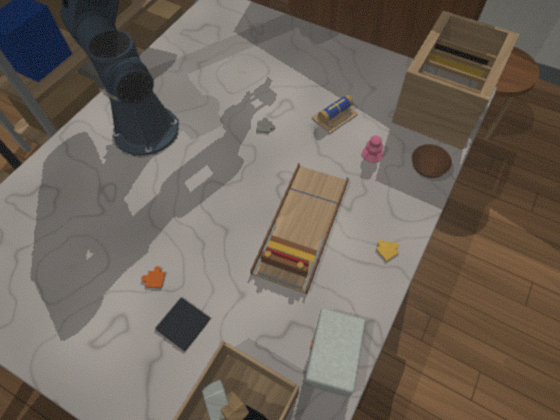

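View pics/top0.png

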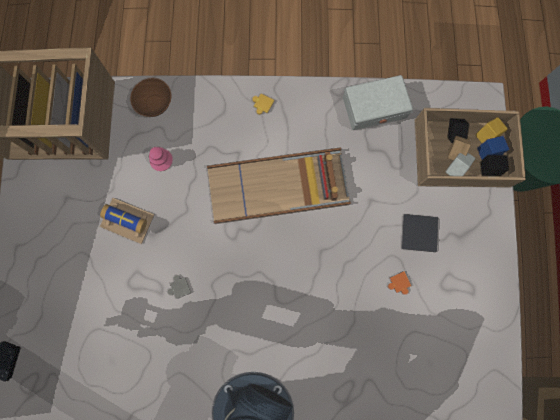

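```bash
cat > h.py <<'E'
import numpy as np, cv2
from cell import *
def proj(c,P):
    return cv2.projectPoints(np.array(P,float).reshape(-1,1,3),c["rvec"],c["tvec"],K(c),c["D"])[0].reshape(-1,2)
def K(c): return np.array([[c["fx"],0,c["cx"]],[0,c["fy"],c["cy"]],[0,0,1]])
def ray(c,uv,z):
    n=cv2.undistortPoints(np.array(uv,float).reshape(-1,1,2),K(c),c["D"]).reshape(-1,2)
    R=cv2.Rodrigues(c["rvec"])[0]; C=-R.T@np.ravel(c["tvec"])
    d=np.c_[n,np.ones(len(n))]@R
    z=np.broadcast_to(z,len(n))
    return C+d*((z-C[2])/d[:,2])[:,None]
def crop(c,name,x0,y0,x1,y1,s):
    f=c["frame"][y0:y1,x0:x1,::-1]
    f=cv2.resize(f,None,fx=s,fy=s,interpolation=cv2.INTER_CUBIC)
    for x in range((x0+9)//10*10,x1,10):
        cv2.line(f,((x-x0)*s,0),((x-x0)*s,6),(255,255,255),1)
        if x%20==0: cv2.putText(f,str(x),((x-x0)*s+2,16),0,.4,(0,0,255),1)
    for y in range((y0+9)//10*10,y1,10):
        cv2.line(f,(0,(y-y0)*s),(6,(y-y0)*s),(255,255,255),1)
        if y%20==0: cv2.putText(f,str(y),(8,(y-y0)*s+4),0,.4,(0,0,255),1)
    cv2.imwrite("pics/"+name,f)
E
python3 - <<'E'
from h import *
c=camera("top"); crop(c,"t1.png",195,140,365,230,4.7 and 4); crop(c,"t2.png",85,140,185,250,5)
print(proj(c,[[172,600,292],[0,0,0]]))
c=camera("scene"); crop(c,"s1.png",240,155,360,300,4); crop(c,"s2.png",300,85,395,170,6)
print(proj(c,[[172,600,292],[0,0,0]]))
E
```

```text
[[-17.4843171  349.93969663]
 [252.17099992 413.22140277]]
[[280.02643258 -34.73852545]
 [146.10603799 130.93999246]]
```

View pics/t1.png

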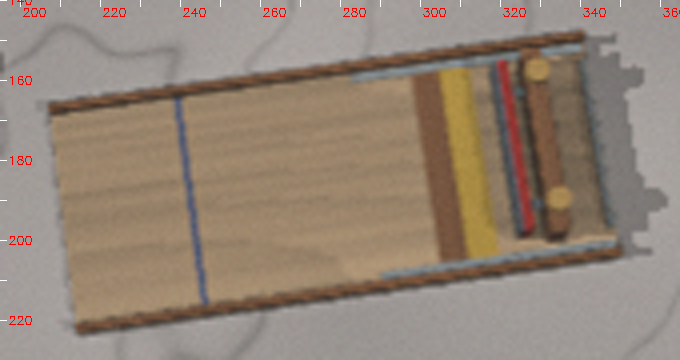

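View pics/t2.png

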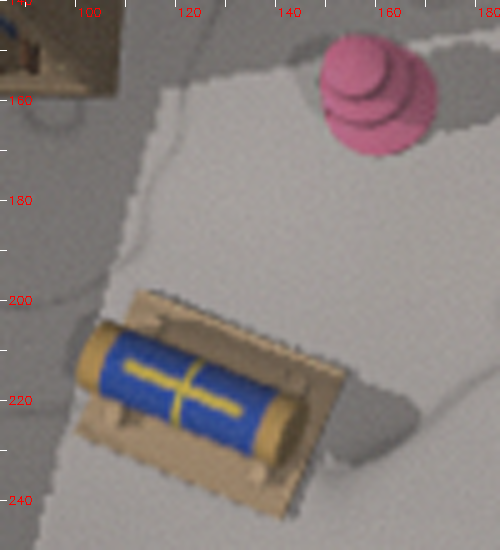

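View pics/s1.png

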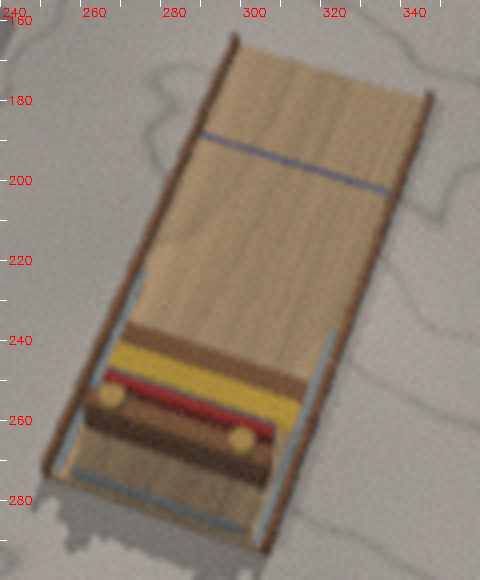

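View pics/s2.png

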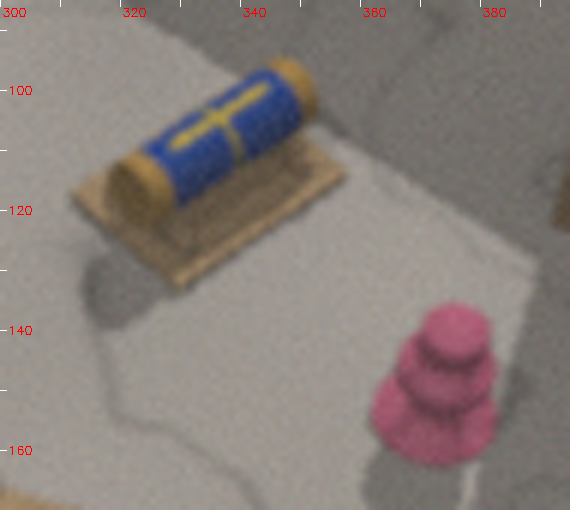

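Run:
```python
from h import *
np.set_printoptions(suppress=True,precision=1)
c=camera("top"); s=camera("scene")
def T(p,x0,y0,k): return np.array(p)/k+[x0,y0]
cr=ray(c,T([[145,290],[345,372],[288,518],[78,430]],85,140,5),6); print("cradle top",cr,cr.mean(0))
cs=ray(s,T([[70,195],[180,285],[347,175]],300,85,6),6); print("cradle scene",cs,(cs[0]+cs[2])/2)
tu=ray(c,T([[92,360],[290,428]],85,140,5),36);print("tube ends top",tu,tu.mean(0))
cross=ray(c,T([[183,387]],85,140,5),56);print("cross top",cross)
crs=ray(s,T([[222,120]],300,85,6),56);print("cross scene",crs)
r=ray(c,T([[50,107],[583,36],[77,328],[621,250]],195,140,4),24);print("run top",r,r.mean(0))
rs=ray(s,T([[235,37],[430,95],[47,470],[266,548]],240,155,4),24);print("run scene",rs,rs.mean(0))
b=ray(c,T([[178,97],[206,303]],195,140,4),12);print("blue",b,b.mean(0))
b=ray(s,T([[200,133],[390,192]],240,155,4),12);print("blue s",b,b.mean(0))
f=ray(c,T([[50,112],[77,322]],195,140,4),12);print("front edge",f)
print("toy",ray(c,T([[378,105]],85,140,5),20),ray(s,T([[435,400]],300,85,6),20))
# sill/yellow
y=ray(c,T([[416,75],[440,260],[440,70],[467,258],[466,70],[495,250]],195,140,4),[12,12,16.5,16.5,13,13]);print("ramp,sill,yel end",y)
p=ray(c,T([[500,62],[530,232]],195,140,4),51);print("pad",p)
```

```text
cradle top [[577.3 396.    6. ]
 [532.  279.3   6. ]
 [450.2 307.4   6. ]
 [497.5 429.4   6. ]] [514.2 353.    6. ]
cradle scene [[451.6 311.9   6. ]
 [534.1 283.4   6. ]
 [580.5 399.8   6. ]] [516.1 355.8   6. ]
tube ends top [[532.1 414.   36. ]
 [496.  301.2  36. ]] [514.1 357.6  36. ]
cross top [[514.7 356.1  56. ]]
cross scene [[518.  358.2  56. ]]
run top [[ 664.6  132.2   24. ]
 [ 720.2 -239.3   24. ]
 [ 509.9  108.7   24. ]
 [ 567.6 -263.1   24. ]] [615.6 -65.4  24. ]
run scene [[ 511.7  109.3   24. ]
 [ 665.7  132.9   24. ]
 [ 571.7 -263.9   24. ]
 [ 724.  -240.9   24. ]] [618.3 -65.6  24. ]
blue [[675.7  44.2  12. ]
 [529.9  21.8  12. ]] [602.8  33.   12. ]
blue s [[527.1  26.1  12. ]
 [674.5  48.5  12. ]] [600.8  37.3  12. ]
front edge [[664.1 133.6  12. ]
 [515.8 110.1  12. ]]
toy [[681.3 265.4  20. ]] [[689.5 266.6  20. ]]
ramp,sill,yel end [[ 693.5 -122.5   12. ]
 [ 561.5 -139.    12. ]
 [ 696.1 -139.1   16.5]
 [ 562.3 -157.4   16.5]
 [ 697.3 -157.6   13. ]
 [ 568.8 -177.1   13. ]]
pad [[ 692.7 -178.1   51. ]
 [ 574.2 -197.4   51. ]]
```

>>> apply_moves --pt "0 0 0 0 0 10.5 8.7" --pt "0 0 0 0 0 10.5 8.7" --pt "0 0 0 0 0 10.5 8.7" --pt "0 0 0 0 0 10.5 8.7" --pt "0 0 0 0 0 10.5 8.7" --pt "0 0 0 0 0 10.5 8.7" --pt "0 0 0 0 0 10.5 8.7" --pt "0 0 0 0 0 10.5 8.7" --pt "0 0 0 0 0 10.5 8.7" --pt "4.1 1.1 0 0 0 0 8.7" --pt "4.1 1.1 0 0 0 0 8.7" --pt "4.1 1.1 0 0 0 0 8.7" --pt "4.1 1.1 0 0 0 0 8.7" --pt "4.1 1.1 0 0 0 0 8.7" --pt "4.1 1.0 0 0 0 0 8.7" --pt "4.1 1.0 0 0 0 0 8.7" --pt "4.1 1.0 0 0 0 0 8.7" --pt "4.0 1.0 0 0 0 0 8.7" --pt "4.0 1.0 0 0 0 0 8.7" --pt "0 0 0 0 0 0 8.7"

```text
time: 2.8
eef_pos: [520.5, 357.4, 292.1]
tool_rot: [-180.0, -0.1, -20.8]
force: [0.0, 0.6, -0.2]
gripper_width: 87.0
```

```bash
cat >> h.py <<'E'
from scipy.spatial.transform import Rotation as Ro
def delta(x,y,z):
    s=state(); R=Ro.from_euler("xyz",s["tool_rot"],degrees=True)
    return np.round(R.inv().apply(np.array([x,y,z])-s["eef_pos"])/10,3)
def st():
    s=state(); print("t",round(s["time"],2),"p",np.round(s["eef_pos"],1),"r",np.round(s["tool_rot"],2),"F",np.round(s["force"],2),"w",round(s["gripper_width"],1))
E
python3 - <<'E'
from h import *
st(); print(delta(515.5,356.5,88))
c=camera("top"); crop(c,"t3.png",60,130,220,270,4)
c=camera("scene"); crop(c,"s3.png",240,40,400,180,4)
E
```

```text
t 2.8 p [520.5 357.4 292.1] r [-1.7997e+02 -8.0000e-02 -2.0770e+01] F [ 0.01  0.55 -0.18] w 87.0
[-0.468  0.272 20.411]
```

View pics/t3.png

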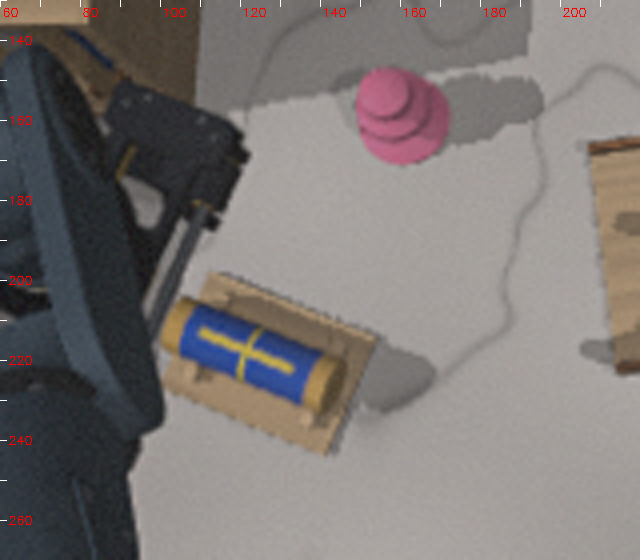

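>>> apply_moves --pt "-0.47 0.27 2 0 0 0 8.7" --pt "0 0 3 0 0 0 8.7" --pt "0 0 3 0 0 0 8.7" --pt "0 0 3 0 0 0 8.7" --pt "0 0 3 0 0 0 8.7" --pt "0 0 2 0 0 0 8.7" --pt "0 0 0 0 0 0 8.7"

```text
time: 3.78
eef_pos: [510.1, 358.8, 130.7]
tool_rot: [179.8, 0.2, -20.4]
force: [-1.0, -0.1, 0.4]
gripper_width: 87.0
```

Run:
```python
from h import *
st(); print(delta(515.5,356.5,88))
c=camera("top"); crop(c,"t4.png",60,160,190,260,5)
c=camera("scene"); crop(c,"s4.png",270,50,400,150,5)
```

```text
t 3.77 p [510.1 358.8 130.7] r [179.82   0.2  -20.43] F [-1.03 -0.09  0.43] w 87.0
[0.598 0.016 4.266]
```

View pics/t4.png

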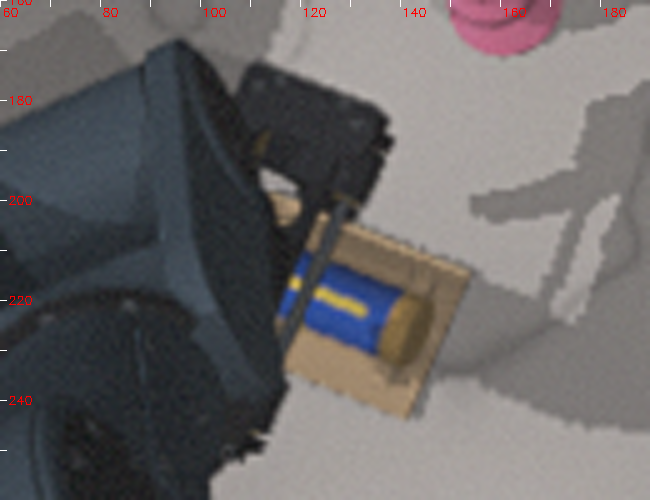

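View pics/s4.png

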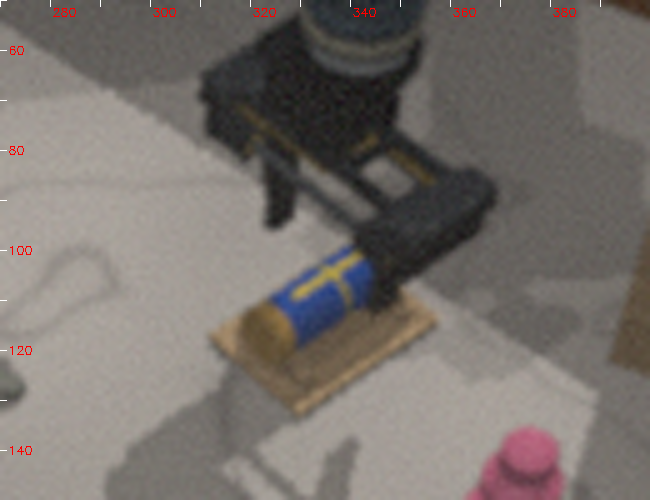

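>>> apply_moves --pt "0 0 0 0 0 0 8.7" --pt "0 0 0 0 0 0 8.7" --pt "0 0 0 0 0 0 8.7"

```text
time: 4.25
eef_pos: [512.7, 358.4, 132.9]
tool_rot: [-180.0, -0.0, -20.5]
force: [0.2, 1.0, -0.6]
gripper_width: 86.9
```

Run:
```python
from h import *
st(); print(delta(515.5,356.5,88))
```

```text
t 4.25 p [512.7 358.4 132.9] r [-1.7996e+02 -4.0000e-02 -2.0540e+01] F [ 0.15  0.98 -0.57] w 86.9
[0.327 0.087 4.487]
```

>>> apply_moves --pt "0.33 0.09 1 0 0 0 8.7" --pt "0 0 1 0 0 0 8.7" --pt "0 0 1 0 0 0 8.7" --pt "0 0 0.8 0 0 0 8.7" --pt "0 0 0.6 0 0 0 8.7" --pt "0 0 0 0 0 0 8.7" --pt "0 0 0 0 0 0 8.7" --pt "0 0 0 0 0 0 8.7" --pt "0 0 0 0 0 0 8.7"

```text
time: 5.38
eef_pos: [515.4, 356.5, 88.6]
tool_rot: [-180.0, -0.0, -20.5]
force: [-0.1, 0.0, 0.1]
gripper_width: 87.0
```

Run:
```python
from h import *
st(); print(delta(515.5,356.5,88))
c=camera("top"); crop(c,"t5.png",60,160,190,260,5)
c=camera("scene"); crop(c,"s5.png",270,50,400,150,5)
```

```text
t 5.38 p [515.4 356.5  88.6] r [-1.7997e+02 -3.0000e-02 -2.0530e+01] F [-0.09  0.04  0.11] w 87.0
[ 0.007 -0.007  0.06 ]
```

View pics/t5.png

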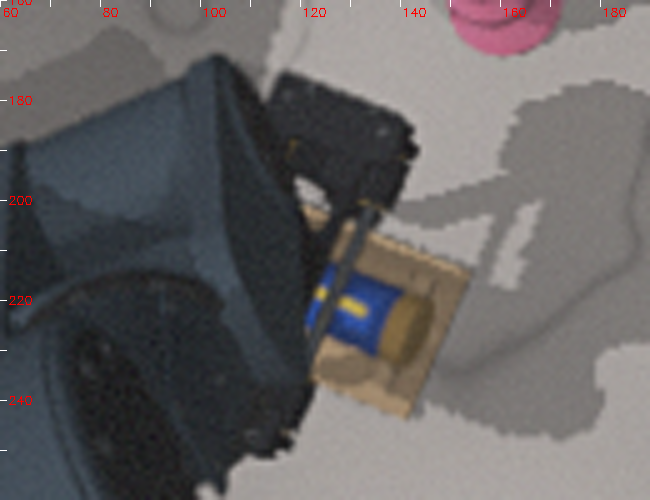

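View pics/s5.png

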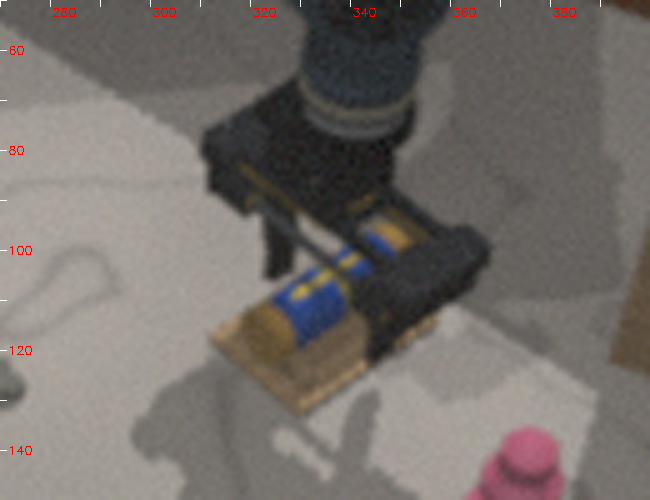

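>>> apply_moves --newtons 20 --pt "0 0 0 0 0 0 3" --pt "0 0 0 0 0 0 3" --pt "0 0 0 0 0 0 3" --pt "0 0 0 0 0 0 3" --pt "0 0 0 0 0 0 3" --pt "0 0 0 0 0 0 3" --pt "0 0 0 0 0 0 3" --pt "0 0 0 0 0 0 3"

```text
time: 6.48
eef_pos: [513.6, 356.6, 88.1]
tool_rot: [179.9, 0.2, -20.5]
force: [-4.9, 2.8, 3.0]
gripper_width: 39.2
```

```bash
python3 -c "
from h import *
st()"
```

```text
t 6.47 p [513.6 356.6  88.1] r [179.92   0.18 -20.54] F [-4.9   2.82  3.01] w 39.2
```

>>> apply_moves --pt "0 0 -0.5 0 0 0 3" --pt "0 0 -1 0 0 0 3" --pt "0 0 -2 0 0 0 3" --pt "0 0 -3 0 0 0 3" --pt "0 0 -3 0 0 0 3" --pt "0 0 -2 0 0 0 3" --pt "0 0 -0.5 0 0 0 3" --pt "0 0 0 0 0 7.6 3" --pt "0 0 0 0 0 7.6 3" --pt "0 0 0 0 0 7.6 3" --pt "0 0 0 0 0 7.6 3" --pt "0 0 0 0 0 7.6 3" --pt "0 0 0 0 0 7.6 3" --pt "0 0 0 0 0 7.6 3" --pt "0 0 0 0 0 7.5 3" --pt "0 0 0 0 0 0 3" --pt "0 0 0 0 0 0 3" --pt "0 0 0 0 0 0 3"

```text
time: 8.72
eef_pos: [515.2, 356.3, 208.2]
tool_rot: [180.0, -0.0, -81.2]
force: [-0.1, -0.8, -1.3]
gripper_width: 39.5
```

Run:
```python
from h import *
st(); print(delta(601.7,33.3,190))
c=camera("top"); crop(c,"t6.png",60,160,190,260,5)
c=camera("scene"); crop(c,"s6.png",270,50,400,150,5)
```

```text
t 8.72 p [515.2 356.3 208.2] r [179.99  -0.   -81.17] F [-0.11 -0.85 -1.32] w 39.5
[33.247 -3.592  1.821]
```

View pics/s6.png

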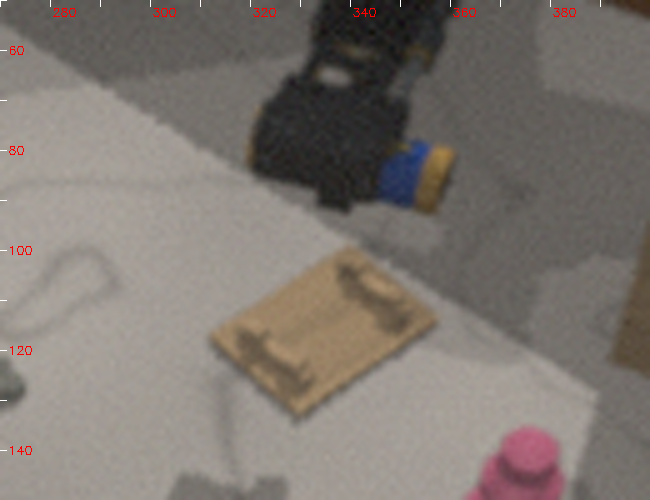

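>>> apply_moves --pt "1.6 -0.18 0 0 0 0 3" --pt "3.2 -0.36 0 0 0 0 3" --pt "3.2 -0.36 0 0 0 0 3" --pt "3.2 -0.36 0 0 0 0 3" --pt "3.2 -0.36 0 0 0 0 3" --pt "3.2 -0.36 0 0 0 0 3" --pt "3.2 -0.36 0 0 0 0 3" --pt "3.2 -0.36 0 0 0 0 3" --pt "3.2 -0.36 0 0 0 0 3" --pt "3.2 -0.36 0 0 0 0 3" --pt "2.2 -0.18 1 0 0 0 3" --pt "0.65 0 1 0 0 0 3" --pt "0 0 2 0 0 0 3" --pt "0 0 2 0 0 0 3" --pt "0 0 2 0 0 0 3" --pt "0 0 0 0 0 0 3" --pt "0 0 0 0 0 0 3" --pt "0 0 0 0 0 0 3" --pt "0 0 0 0 0 0 3"

```text
time: 11.2
eef_pos: [601.9, 33.3, 129.0]
tool_rot: [-179.9, -0.0, -81.2]
force: [-0.0, 0.2, -0.7]
gripper_width: 39.7
```

Run:
```python
from h import *
st(); print(delta(601.7,33.3,84.5))
c=camera("top"); crop(c,"t7.png",195,120,365,240,4)
c=camera("scene"); crop(c,"s7.png",220,115,370,255,4)
```

```text
t 11.2 p [601.9  33.3 129. ] r [-1.7992e+02 -2.0000e-02 -8.1220e+01] F [-0.04  0.18 -0.72] w 39.7
[-0.006  0.026  4.454]
```

View pics/t7.png

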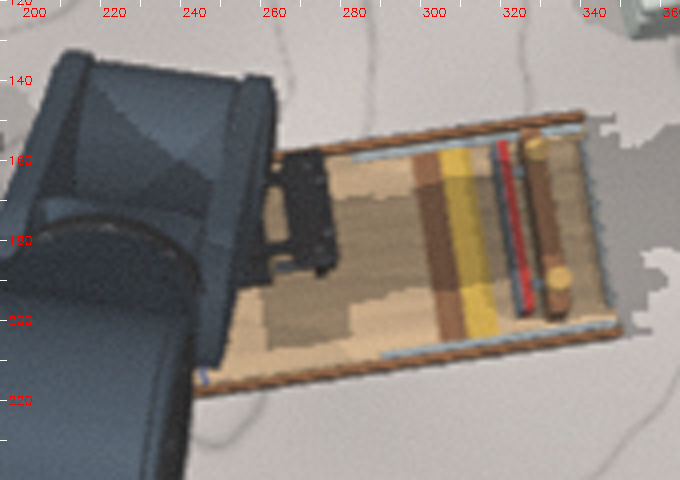

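View pics/s7.png

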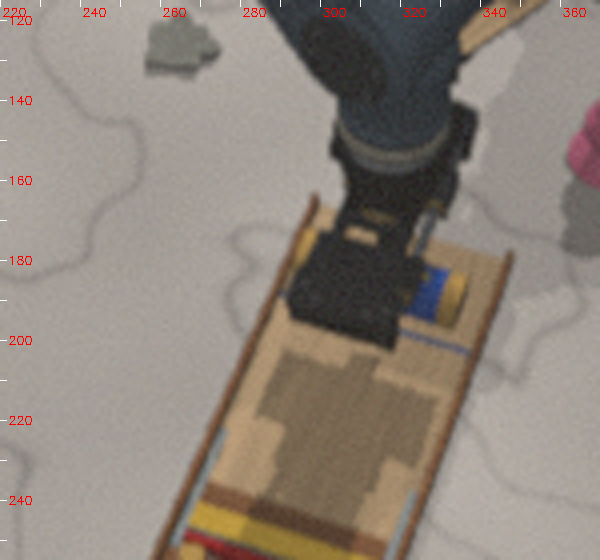

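>>> apply_moves --pt "0 0 1 0 0 0 3" --pt "0 0 1 0 0 0 3" --pt "0 0 1 0 0 0 3" --pt "0 0 0.7 0 0 0 3" --pt "0 0 0.4 0 0 0 3" --pt "0 0 0.2 0 0 0 3" --pt "0 0 0 0 0 0 3" --pt "0 0 0 0 0 0 3" --pt "0 0 0 0 0 0 3"

```text
time: 12.42
eef_pos: [601.7, 33.2, 85.6]
tool_rot: [-180.0, -0.0, -81.2]
force: [0.5, 0.2, -1.1]
gripper_width: 39.2
```

Run:
```python
from h import *
st(); 
c=camera("scene"); crop(c,"s8.png",240,125,360,235,5)
print(ray(c,[[335.7,190],[295.7,176]],77))
```

```text
t 12.43 p [601.7  33.2  85.6] r [-1.7997e+02 -1.0000e-02 -8.1230e+01] F [ 0.53  0.23 -1.08] w 39.2
[[663.28937249  46.25944407  77.        ]
 [541.63572225  33.71068856  77.        ]]
```

View pics/s8.png

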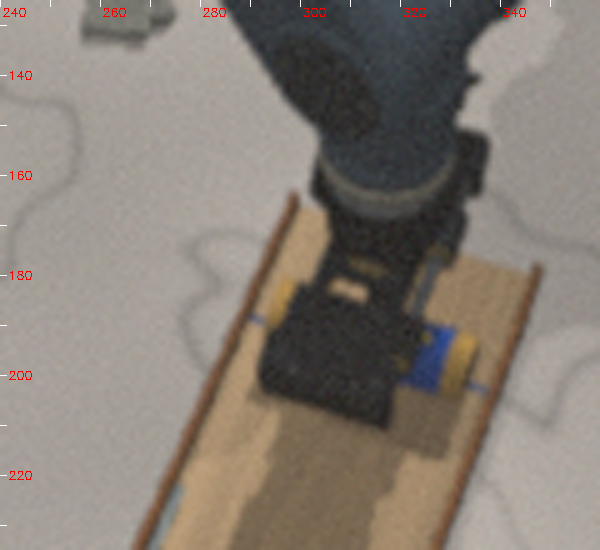

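>>> apply_moves --pt "0 0 0.05 0 0 0 3" --pt "0 0 0.05 0 0 0 3" --pt "0 0 0 0 0 0 3" --pt "0 0 0 0 0 0 3"

```text
time: 12.98
eef_pos: [601.6, 33.2, 84.5]
tool_rot: [-180.0, -0.0, -81.2]
force: [0.0, -0.2, 1.4]
gripper_width: 39.5
```

>>> apply_moves --pt "0 0 0 0 0 0 4.1" --pt "0 0 0 0 0 0 4.3" --pt "0 0 0 0 0 0 4.6" --pt "0 0 0 0 0 0 5" --pt "0 0 0 0 0 0 6" --pt "0 0 0 0 0 0 7" --pt "0 0 0 0 0 0 8" --pt "0 0 0 0 0 0 8" --pt "0 0 -0.5 0 0 0 8" --pt "0 0 -1 0 0 0 8" --pt "0 0 -2 0 0 0 8" --pt "0 0 -3 0 0 0 8" --pt "0 0 -2 0 0 0 8" --pt "0 0 -0.5 0 0 0 8" --pt "0 0 0 0 0 0 8"

```text
time: 14.85
eef_pos: [601.5, 33.3, 174.6]
tool_rot: [-180.0, -0.0, -81.2]
force: [-0.1, -0.3, -0.7]
gripper_width: 79.9
```

Run:
```python
from h import *
st(); 
c=camera("scene"); crop(c,"s9.png",240,125,360,235,5)
```

```text
t 14.85 p [601.5  33.3 174.6] r [-1.7997e+02 -1.0000e-02 -8.1230e+01] F [-0.14 -0.28 -0.74] w 79.9
```

View pics/s9.png

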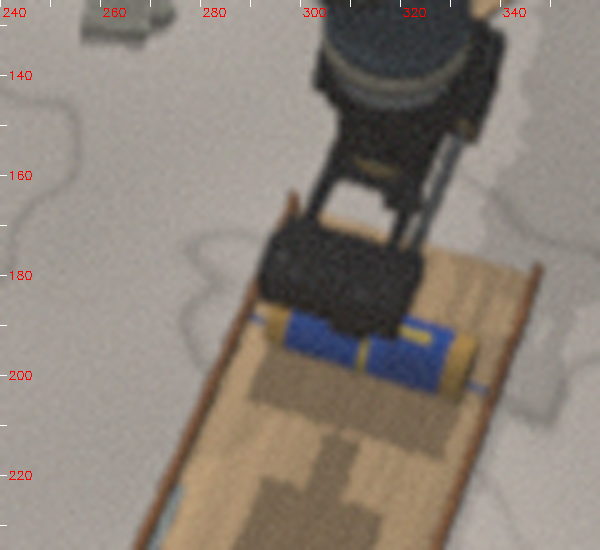

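>>> apply_moves --pt "-1.6 0 0 0 0 -5 8" --pt "-1.6 0 0 0 0 0 7" --pt "-1.6 0 0 0 0 5 6" --pt "0 0 0 0 0 -10 5" --pt "0 0 0 0 0 -10 5" --pt "0 0 0 0 0 -10 5" --pt "0 0 0 0 0 -10 5" --pt "0 0 0 0 0 -10 5" --pt "0 0 0 0 0 -10 5" --pt "0 0 0 0 0 -10 5" --pt "0 0 0 0 0 -10 5" --pt "0 0 0 0 0 -10 5" --pt "0 0 0 0 0 0 5" --pt "0 0 0 0 0 0 5" --pt "0 0 0 0 0 0 5"

```text
time: 16.77
eef_pos: [591.3, 80.3, 174.1]
tool_rot: [-180.0, 0.0, 8.7]
force: [0.2, 0.5, -0.1]
gripper_width: 49.9
```

Run:
```python
from h import *
ux=np.array([.153,-.988])
st(); p=np.array([601.6,33.3])-52*ux; print(p,delta(p[0],p[1],90))
c=camera("scene"); crop(c,"s10.png",240,125,360,235,5)
```

```text
t 16.77 p [591.3  80.3 174.1] r [-1.80e+02  2.00e-02  8.68e+00] F [ 0.17  0.46 -0.13] w 49.9
[593.644  84.676] [ 0.296 -0.401  8.409]
```

View pics/s10.png

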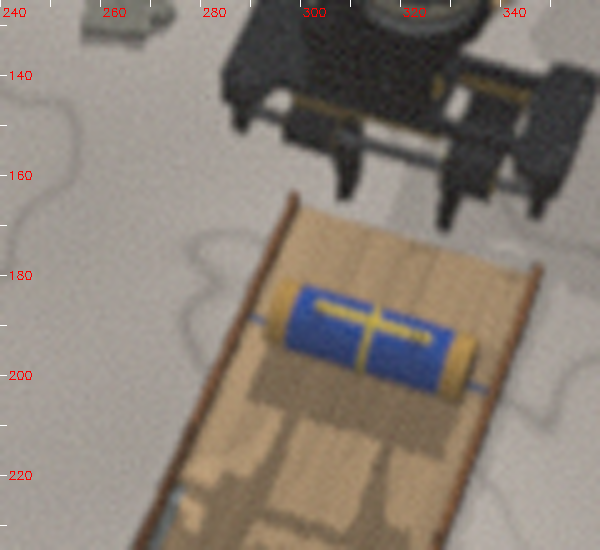

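>>> apply_moves --pt "0.3 -0.4 1 0 0 0 5" --pt "0 0 2 0 0 0 5" --pt "0 0 2 0 0 0 5" --pt "0 0 2 0 0 0 5" --pt "0 0 1 0 0 0 5" --pt "0 0 0.4 0 0 0 5" --pt "0 0 0 0 0 0 5" --pt "0 0 0 0 0 0 5" --pt "0 0 0 0 0 0 5" --pt "0 0 0 0 0 0 5"

```text
time: 18.08
eef_pos: [594.0, 84.5, 90.7]
tool_rot: [180.0, -0.0, 8.8]
force: [-0.0, 0.1, -0.1]
gripper_width: 50.2
```

Run:
```python
from h import *
for i in range(4):
    st(); c=camera("scene")
crop(c,"s11.png",240,125,360,235,5)
```

```text
t 18.07 p [594.   84.5  90.7] r [ 1.7999e+02 -4.0000e-02  8.7700e+00] F [-0.05  0.07 -0.1 ] w 50.2
t 18.12 p [593.9  84.6  90.6] r [ 1.7999e+02 -3.0000e-02  8.7700e+00] F [ 0.42 -0.16  0.32] w 50.1
t 18.18 p [593.9  84.5  90.5] r [ 1.7999e+02 -2.0000e-02  8.7700e+00] F [ 0.76  0.56 -0.45] w 50.2
t 18.23 p [593.9  84.5  90.4] r [ 1.80e+02 -1.00e-02  8.77e+00] F [0.41 0.64 0.47] w 50.2
```

View pics/s11.png

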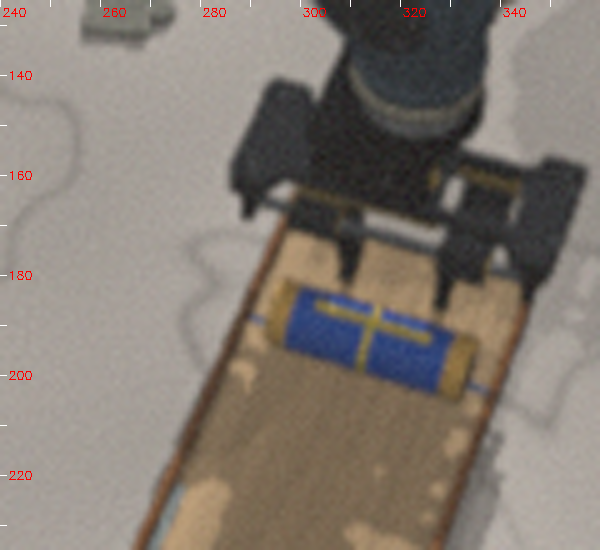

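>>> apply_moves --pt "0 0.1 0 0 0 0 5" --pt "0 0.2 0 0 0 0 5" --pt "0 0.3 0 0 0 0 5" --pt "0 0.3 0 0 0 0 5" --pt "0 0.3 0 0 0 0 5" --pt "0 0.3 0 0 0 0 5" --pt "0 0.2 0 0 0 0 5" --pt "0 0.2 0 0 0 0 5" --pt "0 0.2 0 0 0 0 5" --pt "0 0.2 0 0 0 0 5" --pt "0 0.2 0 0 0 0 5" --pt "0 0.3 0 0 0 0 5" --pt "0 0.3 0 0 0 0 5" --pt "0 0.3 0 0 0 0 5" --pt "0 0.3 0 0 0 0 5" --pt "0 0.3 0 0 0 0 5" --pt "0 0.3 0 0 0 0 5" --pt "0 0.3 0 0 0 0 5" --pt "0 0.3 0 0 0 0 5" --pt "0 0.3 0 0 0 0 5"

```text
time: 20.78
eef_pos: [601.8, 33.0, 90.3]
tool_rot: [-180.0, 0.0, 8.8]
force: [0.3, -0.6, -0.1]
gripper_width: 49.9
```

Run:
```python
from h import *
for i in range(2):
    st(); c=camera("scene")
crop(c,"s12.png",240,135,360,255,5)
```

```text
t 20.77 p [601.8  33.   90.3] r [-180.      0.      8.77] F [ 0.3  -0.57 -0.15] w 49.9
t 20.82 p [601.9  32.6  90.3] r [ 1.7999e+02 -1.0000e-02  8.7600e+00] F [ 0.36 -0.2  -0.56] w 50.0
```

View pics/s12.png

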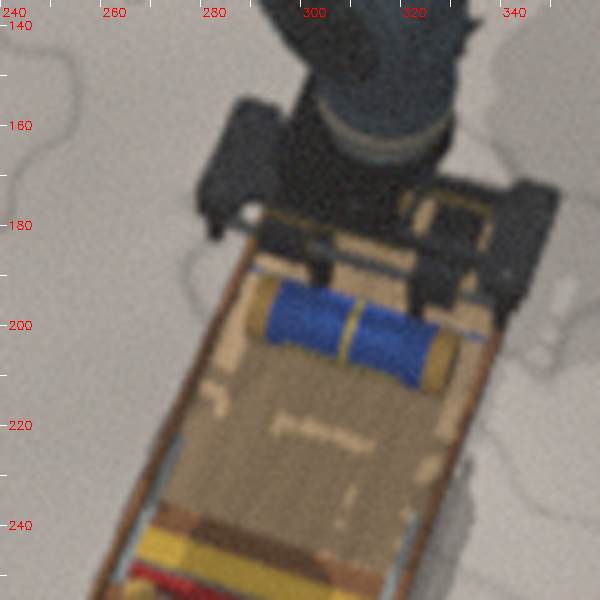

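>>> apply_moves --pt "0 0.3 0 0 0 0 5" --pt "0 0.3 0 0 0 0 5" --pt "0 0.3 0 0 0 0 5" --pt "0 0.3 0 0 0 0 5" --pt "0 0.3 0 0 0 0 5" --pt "0 0.3 0 0 0 0 5" --pt "0 0.3 0 0 0 0 5" --pt "0 0.3 0 0 0 0 5" --pt "0 0.3 0 0 0 0 5" --pt "0 0.3 0 0 0 0 5" --pt "0 0.3 0 0 0 0 5" --pt "0 0.3 0 0 0 0 5" --pt "0 0.3 0 0 0 0 5" --pt "0 0.3 0 0 0 0 5" --pt "0 0.3 0 0 0 0 5" --pt "0 0.3 0 0 0 0 5" --pt "0 0.3 0 0 0 0 5" --pt "0 0.3 0 0 0 0 5" --pt "0 0.3 0 0 0 0 5" --pt "0 0.3 0 0 0 0 5"

```text
time: 23.38
eef_pos: [610.9, -26.3, 90.2]
tool_rot: [-180.0, 0.0, 8.8]
force: [0.3, 0.9, -0.3]
gripper_width: 50.2
```

>>> apply_moves --pt "0 0.3 0 0 0 0 5" --pt "0 0.3 0 0 0 0 5" --pt "0 0.3 0 0 0 0 5" --pt "0 0.3 0 0 0 0 5" --pt "0 0.3 0 0 0 0 5" --pt "0 0.3 0 0 0 0 5" --pt "0 0.3 0 0 0 0 5" --pt "0 0.3 0 0 0 0 5" --pt "0 0.3 0 0 0 0 5" --pt "0 0.3 0 0 0 0 5" --pt "0 0.3 0 0 0 0 5" --pt "0 0.3 0 0 0 0 5" --pt "0 0.3 0 0 0 0 5" --pt "0 0.3 0 0 0 0 5" --pt "0 0.3 0 0 0 0 5" --pt "0 0.3 0 0 0 0 5" --pt "0 0.3 0 0 0 0 5" --pt "0 0.2 0 0 0 0 5" --pt "0 0.2 0 0 0 0 5" --pt "0 0.2 0 0 0 0 5"

```text
time: 25.88
eef_pos: [619.6, -82.5, 90.2]
tool_rot: [-180.0, 0.0, 8.8]
force: [-0.3, -0.4, 0.2]
gripper_width: 49.8
```

Run:
```python
from h import *
for i in range(2):
    st(); c=camera("scene")
crop(c,"s13.png",220,175,360,300,5)
```

```text
t 25.88 p [619.6 -82.5  90.2] r [-1.80e+02  1.00e-02  8.78e+00] F [-0.35 -0.36  0.22] w 49.8
t 25.93 p [619.7 -82.8  90.3] r [ 1.7999e+02 -1.0000e-02  8.7600e+00] F [-0.2   0.16  0.46] w 50.0
```

View pics/s13.png

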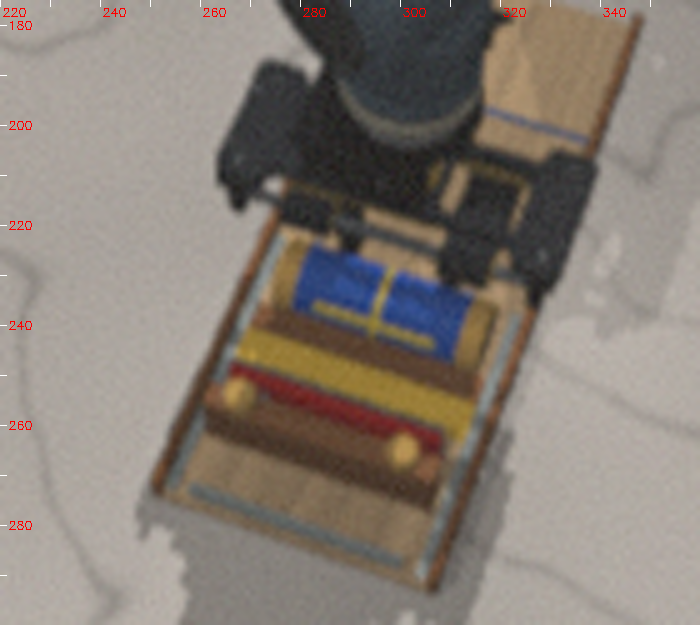

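>>> apply_moves --pt "0 0.2 0 0 0 0 5" --pt "0 0.2 0 0 0 0 5" --pt "0 0.2 0 0 0 0 5" --pt "0 0.2 0 0 0 0 5" --pt "0 0.2 0 0 0 0 5" --pt "0 0.2 0 0 0 0 5" --pt "0 0.2 0 0 0 0 5" --pt "0 0.2 0 0 0 0 5" --pt "0 0.2 0 0 0 0 5" --pt "0 0.2 0 0 0 0 5" --pt "0 0.2 0 0 0 0 5" --pt "0 0.2 0 0 0 0 5" --pt "0 0.2 0 0 0 0 5" --pt "0 0.15 0 0 0 0 5" --pt "0 0.1 0 0 0 0 5" --pt "0 0.1 0 0 0 0 5" --pt "0 0.1 0 0 0 0 5" --pt "0 0.1 0 0 0 0 5" --pt "0 0.1 0 0 0 0 5" --pt "0 0.1 0 0 0 0 5"

```text
time: 28.48
eef_pos: [624.7, -115.8, 90.2]
tool_rot: [180.0, -0.0, 8.8]
force: [-0.4, 0.2, -0.0]
gripper_width: 50.0
```

Run:
```python
from h import *
for i in range(2):
    st(); c=camera("scene")
crop(c,"s14.png",230,195,340,295,6)
```

```text
t 28.48 p [ 624.7 -115.8   90.2] r [ 1.7998e+02 -1.0000e-02  8.7700e+00] F [-0.44  0.21 -0.03] w 50.0
t 28.52 p [ 624.8 -115.9   90.2] r [ 1.7998e+02 -1.0000e-02  8.7700e+00] F [0.53 0.28 0.76] w 50.0
```

View pics/s14.png

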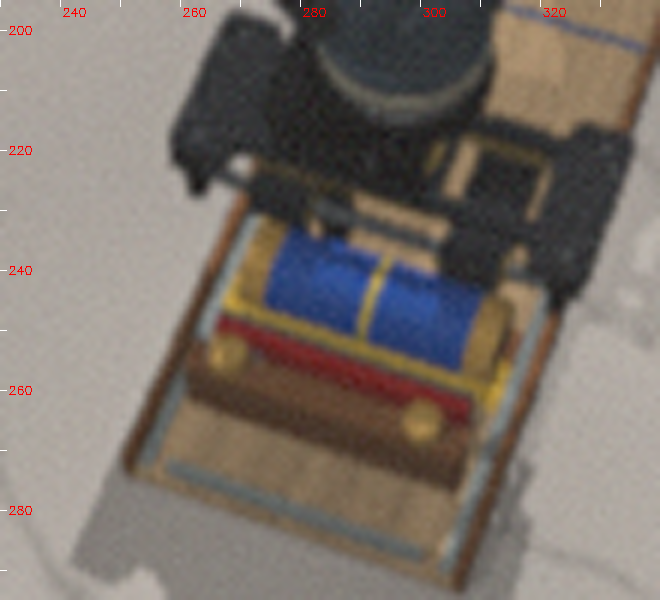

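>>> apply_moves --pt "0 0.1 0 0 0 0 5" --pt "0 0.1 0 0 0 0 5" --pt "0 0.1 0 0 0 0 5" --pt "0 0.1 0 0 0 0 5" --pt "0 0.1 0 0 0 0 5" --pt "0 0.1 0 0 0 0 5" --pt "0 0.1 0 0 0 0 5" --pt "0 0.1 0 0 0 0 5" --pt "0 0.1 0 0 0 0 5" --pt "0 0.1 0 0 0 0 5" --pt "0 0.1 0 0 0 0 5" --pt "0 0.1 0 0 0 0 5"

```text
time: 30.08
eef_pos: [626.5, -127.5, 90.3]
tool_rot: [180.0, -0.0, 8.8]
force: [-0.3, -0.3, 0.3]
gripper_width: 50.4
```

Run:
```python
from h import *
for i in range(2):
    st(); c=camera("scene")
crop(c,"s15.png",230,195,340,295,6)
```

```text
t 30.07 p [ 626.5 -127.5   90.3] r [180.    -0.     8.77] F [-0.28 -0.26  0.26] w 50.4
t 30.12 p [ 626.5 -127.6   90.2] r [180.    -0.     8.76] F [ 0.4  -0.71  0.64] w 49.8
```

View pics/s15.png

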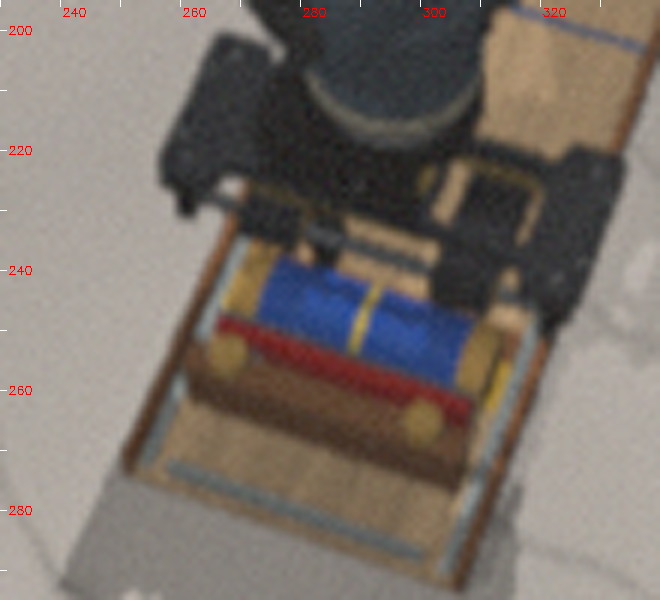

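>>> apply_moves --pt "0 0.07 0 0 0 0 5" --pt "0 0.07 0 0 0 0 5" --pt "0 0.07 0 0 0 0 5" --pt "0 0.07 0 0 0 0 5" --pt "0 0.07 0 0 0 0 5" --pt "0 0.05 0 0 0 0 5" --pt "0 0 0 0 0 0 5"

```text
time: 31.05
eef_pos: [627.0, -130.9, 90.1]
tool_rot: [-180.0, 0.0, 8.8]
force: [-0.1, 3.6, -1.1]
gripper_width: 50.1
```

>>> apply_moves --pt "0 0.05 0 0 0 0 5" --pt "0 0.05 0 0 0 0 5" --pt "0 0.05 0 0 0 0 5" --pt "0 0 0 0 0 0 5"

```text
time: 31.55
eef_pos: [627.1, -132.1, 90.1]
tool_rot: [-179.9, 0.0, 8.7]
force: [0.2, 5.8, -0.1]
gripper_width: 49.8
```

>>> apply_moves --pt "0 0.05 0 0 0 0 5" --pt "0 0.05 0 0 0 0 5" --pt "0 0 0 0 0 0 5"

```text
time: 31.92
eef_pos: [627.2, -132.6, 90.1]
tool_rot: [-179.9, 0.0, 8.7]
force: [0.8, 6.1, -1.2]
gripper_width: 49.6
```

>>> apply_moves --pt "0 0 0 0 0 0 5" --pt "0 0 0 0 0 0 5"

```text
time: 32.17
eef_pos: [627.2, -132.6, 90.1]
tool_rot: [-179.9, 0.0, 8.7]
force: [0.2, 5.8, 0.2]
gripper_width: 49.9
```

Run:
```python
from h import *
for i in range(6):
    st(); c=camera("top")
```

```text
t 32.17 p [ 627.2 -132.6   90.1] r [-1.7988e+02  3.0000e-02  8.7500e+00] F [0.19 5.76 0.23] w 49.9
t 32.23 p [ 627.2 -132.6   90. ] r [-1.7987e+02  4.0000e-02  8.7500e+00] F [ 1.08  7.25 -0.12] w 49.9
t 32.27 p [ 627.2 -132.6   90.1] r [-1.7988e+02  3.0000e-02  8.7500e+00] F [ 0.96  6.29 -0.48] w 49.8
t 32.33 p [ 627.2 -132.6   90.1] r [-1.7987e+02  4.0000e-02  8.7500e+00] F [ 0.92  6.9  -1.08] w 49.9
t 32.38 p [ 627.2 -132.6   90. ] r [-1.7987e+02  4.0000e-02  8.7500e+00] F [-0.24  6.11 -0.42] w 49.8
t 32.42 p [ 627.2 -132.6   90.1] r [-1.7988e+02  3.0000e-02  8.7500e+00] F [ 0.89  6.27 -0.57] w 50.0
```

>>> apply_moves --pt "0 0 0 0 0 0 5" --pt "0 0 0 0 0 0 5" --pt "0 0 0 0 0 0 5" --pt "0 0 0 0 0 0 5" --pt "0 0 0 0 0 0 5" --pt "0 0 0 0 0 0 5"

```text
time: 33.22
eef_pos: [627.2, -132.6, 90.1]
tool_rot: [-179.9, 0.0, 8.7]
force: [0.5, 6.9, -0.3]
gripper_width: 49.9
```

>>> apply_moves --pt "0 -0.02 0 0 0 0 5" --pt "0 -0.02 0 0 0 0 5" --pt "0 -0.02 0 0 0 0 5" --pt "0 -0.02 0 0 0 0 5" --pt "0 -0.02 0 0 0 0 5" --pt "0 -0.02 0 0 0 0 5" --pt "0 -0.02 0 0 0 0 5" --pt "0 -0.02 0 0 0 0 5" --pt "0 -0.02 0 0 0 0 5" --pt "0 -0.02 0 0 0 0 5" --pt "0 -0.02 0 0 0 0 5" --pt "0 -0.02 0 0 0 0 5" --pt "0 -0.02 0 0 0 0 5" --pt "0 -0.02 0 0 0 0 5" --pt "0 -0.02 0 0 0 0 5" --pt "0 -0.02 0 0 0 0 5"

```text
time: 35.22
eef_pos: [627.0, -130.9, 90.3]
tool_rot: [180.0, 0.0, 8.8]
force: [-0.4, 2.2, -0.9]
gripper_width: 50.3
```

Run:
```python
from h import *
for i in range(3):
    st(); c=camera("top")
```

```text
t 35.23 p [ 627.  -130.9   90.3] r [1.7998e+02 1.0000e-02 8.7800e+00] F [-0.41  2.19 -0.94] w 50.3
t 35.27 p [ 627.  -130.9   90.3] r [179.98   0.     8.78] F [-0.27  2.59  1.  ] w 50.0
t 35.33 p [ 627.  -130.9   90.3] r [179.98   0.     8.77] F [ 0.13  3.81 -0.75] w 50.1
```

>>> apply_moves --pt "0 -0.02 0 0 0 0 5" --pt "0 -0.02 0 0 0 0 5" --pt "0 -0.02 0 0 0 0 5" --pt "0 -0.02 0 0 0 0 5" --pt "0 -0.02 0 0 0 0 5" --pt "0 -0.02 0 0 0 0 5" --pt "0 -0.02 0 0 0 0 5" --pt "0 -0.02 0 0 0 0 5" --pt "0 -0.02 0 0 0 0 5" --pt "0 -0.02 0 0 0 0 5" --pt "0 -0.02 0 0 0 0 5" --pt "0 -0.02 0 0 0 0 5" --pt "0 -0.02 0 0 0 0 5" --pt "0 -0.02 0 0 0 0 5" --pt "0 -0.02 0 0 0 0 5" --pt "0 -0.02 0 0 0 0 5"

```text
time: 37.38
eef_pos: [626.5, -127.5, 90.3]
tool_rot: [-180.0, 0.0, 8.8]
force: [-0.1, 0.0, -0.0]
gripper_width: 50.3
```

>>> apply_moves --pt "0 -0.03 0 0 0 0 5" --pt "0 -0.03 0 0 0 0 5" --pt "0 -0.03 0 0 0 0 5" --pt "0 -0.03 0 0 0 0 5" --pt "0 -0.03 0 0 0 0 5" --pt "0 -0.03 0 0 0 0 5" --pt "0 -0.03 0 0 0 0 5" --pt "0 -0.03 0 0 0 0 5"

```text
time: 38.38
eef_pos: [626.2, -125.2, 90.3]
tool_rot: [180.0, -0.0, 8.8]
force: [-0.4, -0.5, 0.2]
gripper_width: 50.1
```

Run:
```python
from h import *
for i in range(2):
    st(); c=camera("scene")
crop(c,"s16.png",230,195,340,295,6)
```

```text
t 38.38 p [ 626.2 -125.2   90.3] r [180.    -0.     8.77] F [-0.42 -0.46  0.24] w 50.1
t 38.42 p [ 626.1 -125.1   90.3] r [-180.      0.      8.77] F [-1.15 -0.35 -0.42] w 50.0
```

View pics/s16.png

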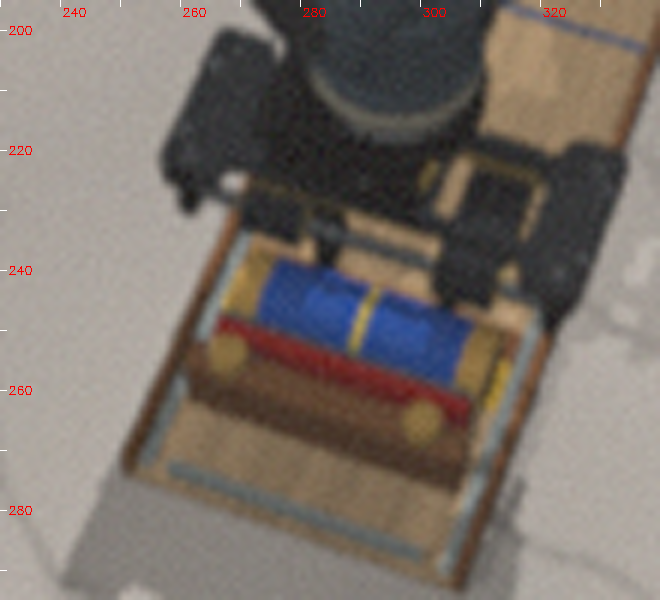

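Contact is gone and the tube lies on the mark against the pad. I'll back off further, raise the arm and check.

>>> apply_moves --pt "0 -0.1 0 0 0 0 5" --pt "0 -0.3 0 0 0 0 5" --pt "0 -0.6 0 0 0 0 5" --pt "0 -1 0 0 0 0 5" --pt "0 -1 0 0 0 0 5" --pt "0 -0.5 -0.5 0 0 0 5" --pt "0 -0.5 -1 0 0 0 5" --pt "0 -1 -2 0 0 0 5" --pt "0 -2 -3 0 0 0 5" --pt "0 -3 -3 0 0 0 5" --pt "0 -4 -3 0 0 0 5" --pt "0 -3 -1 0 0 0 5" --pt "0 -1 0 0 0 0 5" --pt "0 0 0 0 0 0 5" --pt "0 0 0 0 0 0 5" --pt "0 0 0 0 0 0 5"

```text
time: 40.48
eef_pos: [598.8, 51.6, 224.6]
tool_rot: [-180.0, 0.1, 8.7]
force: [0.3, 0.1, -0.1]
gripper_width: 49.9
```

Run:
```python
from h import *
st(); c=camera("scene")
crop(c,"s17.png",230,195,340,295,6)
c=camera("top"); cv2.imwrite("pics/top17.png",c["frame"][:,:,::-1])
crop(c,"t17.png",265,135,365,225,7)
```

```text
t 40.48 p [598.8  51.6 224.6] r [-1.80e+02  6.00e-02  8.68e+00] F [ 0.35  0.14 -0.06] w 49.9
```

View pics/s17.png

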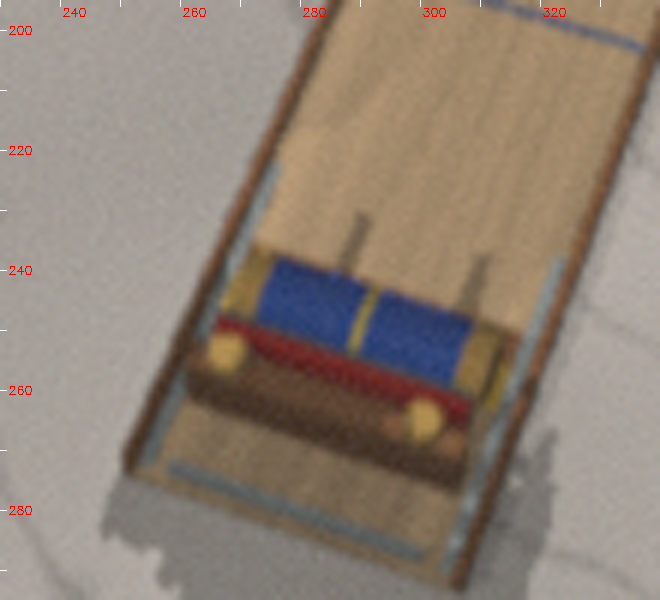

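View pics/t17.png

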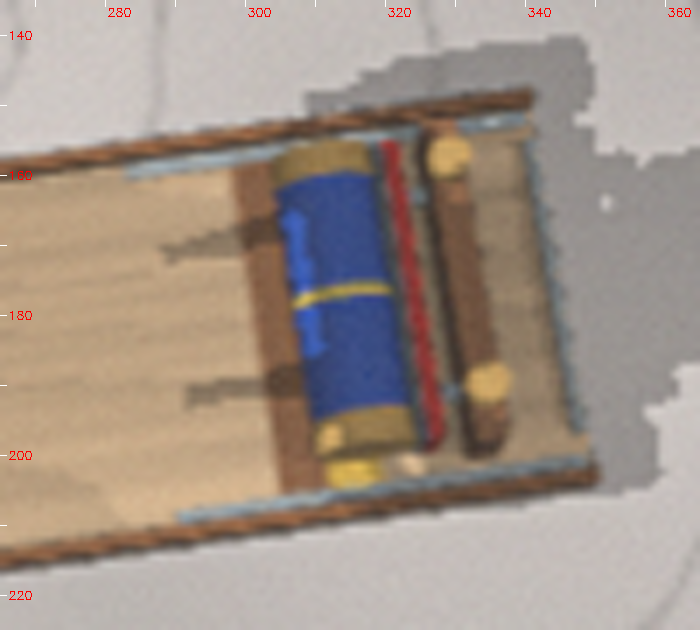

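View pics/top17.png

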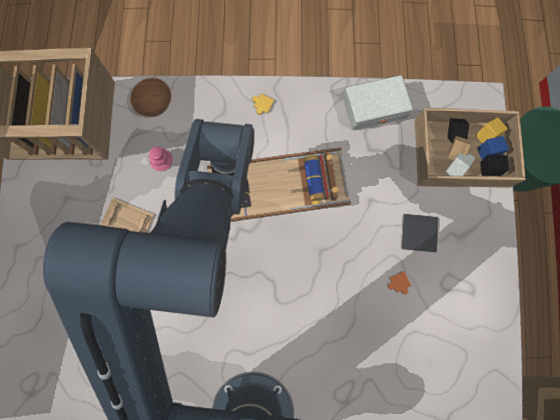

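Run:
```python
from h import *
ux=np.array([.153,-.988]);uy=np.array([.988,.153]);o=np.array([617,-65.5])
def rp(P): return [(round(float((p[:2]-o)@ux),1),round(float((p[:2]-o)@uy),1)) for p in P]
c=camera("top"); print(rp(ray(c,np.array([[341,292],[327,146],[372,412]])/7+[265,135],[53,53,53])))
s=camera("scene"); crop(s,"s18.png",230,195,340,295,6)
print(rp(ray(s,np.array([[366,312],[258,272],[485,352]])/6+[230,195],[50,50,50])))
st()
```

```text
[(95.9, 0.5), (99.9, 59.2), (100.3, -48.0)]
[(94.6, 1.2), (92.8, -51.3), (94.7, 57.4)]
t 40.67 p [598.8  52.1 224.9] r [-1.7999e+02  3.0000e-02  8.7200e+00] F [ 0.04  0.26 -0.08] w 49.9
```

Its centre is within about 1 mm of the middle line and it is at rest. Handing in.

```bash
python3 -c "
from cell import *
print(job_done())"
```

```text
the job is handed in; nothing more can be done
None
```

I lifted the kaleidoscope out of its cradle, laid it across the run on the blue line and let go. I then rolled it over the sill with the two fingertips until it bore on the felt pad, and handed the job in at about 41 s of the 70 s allowed.

- **Push:** it averaged about 6.3 N and was held for about 1.3 s. The noisy single readings ran from 5.8 to 7.25 N, with none over 8 N. I sampled the force only at the ends of moves and a few times during the hold, so a brief peak between samples can't be ruled out.
- **Ease-off:** I backed off at about 0.2 mm per step until the force reading dropped to zero, then retreated and raised the arm clear of everything.
- **Last pictures:** both cameras show the tube on the yellow mark against the pad, within about 1 mm of the run's middle line. The ends of the tube show no visible skew. It had not moved in the scene views between contact ending and the arm being clear. The coaster and the pink toy are where they were.
- **Disagreements:** the two cameras differ by a few millimetres on the tube's position along the run, because they see different parts of its curved surface. As the gripper closed on the tube in the cradle, there was a sideways force of about 5 N from being slightly off centre; it was gone after the lift.

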